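# Latch the clamping jig on its strap

## Task

Clamp the strap in the jig: lift the latch bar by its knob so that its tooth rides over the keeper's nose, push the slide home against the spring, and let the bar drop fully into the keeper's notch so that the strap stays clamped when you let go. Ease it in by feel, without ramming the tooth against the keeper (15 N at most), and leave the strap lying in its nest and the other things on the bench where they are.

Things in the scene. Friction and masses are not known exactly. Their poses are not given: they have to be found in the camera images.
- jig: Fixed clamping jig amid the bench: grey plate 330 x 120 x 12 mm; at one end a steel slide between rails, a nest with low fences in the middle, a steel keeper block at the other end; above them a flat latch bar with a black ball knob. Origin: on the bench under the plate's centre line, 150 mm from its slide end. x axis: along the plate, the way the slide closes; z up.
- keeper_mid (a point): Middle of the keeper's range: 95 mm along jig x, 50 mm above the bench, fixed to the plate. The keeper (30 mm wide) is bolted in slots: its nose's blunt front face is within 15 mm of here along x, exactly where is not reported. Behind that face: flat nose top 36 mm long, 50 mm above the bench; then the notch, 16 mm; then a backstop 66 mm high. Tooth load limit 15 N.
- pad_mid (a point): Middle of the range of the spring pad's face (46 mm wide, 16 high, on a rod), 52 mm along jig x, 22 mm above the bench. The pad moves with the keeper setting, 43 mm in front of the nose face. The slide presses the strap on it: 4 N to start, 8 N at 8 mm when latched, 10 N with the tooth at the backstop. It pushes the slide back unless latched.
- jig_slide (a joint): Slide travel, m, 0 = drawn back, grows towards the keeper; range 0 to 0.1, drags 2 N, starts at 0 to 0.003. With the keeper at mid range the lowered tooth meets the nose at 0.019, is wholly on the nose's top from 0.031 to 0.055, leaves it at 0.067 and fits the notch from 0.067 to 0.071; each shifts up to 0.015 either way with the keeper. Push slowly, 10 to 20 mm/s.
- jig_latch (a joint): Angle of the latch bar, rad: 0 = level and fully down (its stop), growing as its tooth end is lifted, up to 0.45; about 0.11 with the tooth resting on the nose's top. It is hinged on the slide and falls by its own weight (1 to 2 N at the tooth).
- knob (a point): Centre of the black ball knob, 22 mm in diameter, on a stem on the latch bar; the bar's top is 26 mm below. 100 mm ahead of the bar's hinge pin along jig x and 40 mm above the pin; 90 mm above the bench with the bar down. Travels with slide and bar; lifted 18 mm it moves back 8 mm on its arc and the tooth rises 24 mm. Can be pinched from above.
- jig_tooth: Latch tooth: block 12 mm (along the bar) x 14 x 16 mm (high) under the tip of the latch bar, 35 mm farther along jig x than the knob. Origin: its centre, 44 mm above the bench with the bar down; its underside is 8 mm lower. x axis along the bar towards its tip. Must not bear on anything with more than 15 N.
- push_tab (a point): Middle of the rear face of the slide's upright tab (46 mm wide, 12 mm thick, from 27 to 83 mm above the bench), 72 mm above the bench, facing away from the keeper, on the jig's centre line: a place to push the slide.
- jig_jaw: The slide's front jaw, self-aligning (swivels 0.03 rad), a dark plate 60 mm wide and 20 mm high that presses the strap. Its front face lies 40 mm ahead of this origin along jig x, i.e. at jig x = -0.035 + slide travel.
- strap: The workpiece: tan clamp strap with two holes, 28 x 76 x 14 mm, lying crosswise in the nest between jaw and spring pad. Origin: centre of its underside, 12 mm above the bench. y axis along its length. 0.12 to 0.24 kg.
- shell_mill: Bystander: brown toothed shell mill standing on the bench beside the jig, 39 mm in diameter, 46 mm high. Origin: centre of its underside.
- roller_cutter: Bystander: grey toothed roller cutter, 52 x 44 x 35 mm. Origin: centre of its underside.
- half_round_bit: Bystander: grey half-round tool bit, 76 x 26 x 20 mm. Origin: centre of its underside.
- hex_nut: Bystander: hexagon nut, 25 mm across, 16 mm high. Origin: centre of its underside.
- t_nut: Bystander: T-slot nut, 34 x 35 x 18 mm. Origin: centre of its underside.
There are look-alikes about, which are no part of the job. What is shaped like the strap but green is not meant.

How it is judged:
By the outcome, as a careful person would: the job done as asked, in the order asked, and still so for the second after the job is handed in, with the robot touching nothing.
It also fails if it takes over 56 s, if anything falls off the work surface, if the arm or the gripper's body presses on something with over 40 N, if the wrist force passes 120 N, or if a joint passes its speed limit or range.

## Robot

A 7-joint arm with a two-finger parallel gripper is mounted at the origin on a cart in front of the work surface, level with it; the furniture and walls round the work are solid. World frame = base frame: x ahead of the robot, y to its left, z up, the work surface at z = 0. Lengths are in m, angles in degrees, forces in N, time in s.
With the tool pointing down it reaches from about 0.425 to 0.825 m from the base axis. Payload 3.6 kg.
Tool frame: the origin (TCP) lies on the centre line of the jaws, within the pads' length; the fingertips stand finger_overhang ahead of it and the grasp point (between the pads) lies 2 mm behind it (finger_overhang is the distance from the TCP to the fingertips, in m); z points along the fingers, y is the line along which they close (so a half turn about z gives the same grasp; the last joint's range is limited). The gripper opens to 93 mm and grips with 3 to 60 N. Pads are 15 mm wide; open, the fingers measure 128 mm over their backs; the gripper's body (75 mm by 188 mm) begins 65 mm behind the grasp point.
Start: joints at [-71.075, 35.231, -0.722, 81.555, 0.464, 63.22, -2.315], TCP at [0.227, 0.609, 0.236] pointing down, gripper open.
Joint ranges: [-178.69, 178.69], [-17.37, 117.87], [-77.05, 75.6], [15.02, 138.74], [-78.02, 258.01], [0.78, 113.62], [-162.83, 162.83]. Speed limits (degrees/s): [159.86, 159.86, 180, 180, 180, 180, 180].

## Interface

Orientations are given as [roll, pitch, yaw] about the fixed x, y, z axes, in that order (R = Rz(yaw) Ry(pitch) Rx(roll)).
In Python, from bench import * gives the robot as it stands.
- The arm moves only by the tool drive_tool, never from a script. Its argument "motion" is a list of rows, each a list of 5 numbers: the opening in per cent of the stroke, from 0 (shut) to 100 (fully open), then the shift along the tool's x, y, z in m, then the turn about the tool's z in rad. A call has 1 to 12 rows; each row is the pose to reach, as a shift and turn from the pose commanded when the call began, along the tool's axes at that moment; what a row does not reach only later rows make up. A row lasts 1/8 s, in which the tool goes at most 62.5 mm and 10.7 degrees, less where a joint would pass 70% of its speed; a pose out of reach is approached as far as the arm can. A call with a gripper value outside its range is refused whole. The fingers move at their own pace and stop on an object; "force" is the grip in N (left out, the last holds). Time passes only in rows, so rows that repeat a pose let the fingers close. It gives the time, the measured TCP pose, the force and the opening at its end, in the units of the state.
- read_state(): the state, without advancing time (a new reading comes with each control period).
- get_image(name): name is "scene" or "top" or "wrist"; returns a dict with "color" (384x512x3 uint8, red, green, blue), "fx", "fy", "cx", "cy" (pixels), "dist" ([k1, k2, p1, p2, k3] as OpenCV has them; the pictures are not rectified), "eye" and "attitude" of the camera in the world; the wrist camera has in their place "T_tool_cam" (4x4, takes a point from camera to tool coordinates, whose origin is the TCP and whose axes are the flange's). Camera axes: x right, y down, z forward; pixel columns grow to the right and rows downward; lengths in m; the calibration is good to about 2 mm. A picture is of the moment at which its call begins: read the wrist's pose just before it. There is no depth.
- job_done(): hands the job in, once; it reports no verdict.
Trained networks look in a picture, given as the dict that the camera call returned (one of the last four; its "shot" number tells which), for a name from the list of things; names that differ only in an ending like _2 or _b are one class to them, and where a whole thing is asked for, a point or a joint stands for the part that bears it (a point fixed in the world has none). Each returns a list of dicts, best first, with "p" (0 to 1); they miss things now and then, are a little off and sometimes report something else, mostly with a low value. They report only what shows in the picture. A call takes as long as a camera call. They do not tell look-alikes from the thing itself.
- boxes_of(label, picture): "rect" ([left, top, width, height] in pixels, round what is visible of it).
- cut_out(label, picture): "region" (384x512 bool, what is visible of it) and "rect" ([left, top, width, height] in pixels, round what is visible of it).
The state is a dict: "time": time; "qpos": joint angles; "dq": joint speeds; "effort": joint torques, N m; "position": TCP position; "eef_rot": TCP orientation; "force": force on the tool from outside, world axes, zero at the start; "moment": the same for the moment, N m; "width": finger opening in m.
Only numpy, scipy, OpenCV 4.12 (cv2) and the standard library are available. Lean on these libraries where they do the work, as an engineer would, in place of code of your own. Each camera call takes 0.05 s, during which the arm holds its last target. There are 200 camera calls.

## Working session

There is one attempt and no reset: what is moved stays moved. The work goes in short steps, Python scripts to look and compute and a tool call to move; the robot and the scene stay as the last step left them, time stands still between calls to the robot, and variables do not carry over. Pictures are saved under pics/ and viewed, on a budget of 10 in all, crops included, one or two more only if the job needs it, and the job is handed in when it is done.

Besides the shell and the picture viewer there is one more tool, called after "Call:" as a command line: name --pt "numbers of a row" for each row, then --argument value for the rest. drive_tool: Moves the arm, as the interface text tells. Its arguments: {"type":"object","properties":{"motion":{"type":"array"},"force":{"type":"number"}},"required":["motion"]}

```bash
mkdir -p pics; ls; cat > h.py <<'E'
from bench import *
import numpy as np, cv2
from scipy.spatial.transform import Rotation as R
def K(p): return np.array([[p['fx'],0,p['cx']],[0,p['fy'],p['cy']],[0,0,1.]])
E
python3 - <<'E'
from h import *
s=read_state(); print({k:np.round(v,4).tolist() for k,v in s.items()})
for n in ['scene','top']:
    p=get_image(n); cv2.imwrite(f'pics/{n}0.png',p['color'][...,::-1])
    print(n,p['shot'],p['eye'],p['attitude'],p['fx'],p['fy'],p['cx'],p['cy'],p['dist'])
    for l in ['knob','jig','strap','jig_tooth','push_tab','jig_jaw','jig_latch']:
        print(l,[(np.round(b['rect']).tolist(),round(b['p'],2)) for b in boxes_of(l,p)[:3]])
E
```

```text
pics
{'time': 0.0, 'qpos': [-71.0768, 35.2891, -0.7221, 81.6394, 0.4661, 63.219, -2.3137], 'dq': [-0.0145, -0.0498, 0.0367, 0.0507, -0.0216, 0.1447, -0.0923], 'effort': [0.0, -45.8925, 0.2088, -16.5747, -0.0611, 0.0203, 0.0002], 'position': [0.2268, 0.6084, 0.2345], 'eef_rot': [-179.8555, 0.0043, 159.5636], 'force': [-0.6262, -0.3716, -0.7996], 'moment': [0.0182, -0.0272, 0.0309], 'width': 0.0928}
scene 1 [0.19966526 0.88514    0.64679688] [-129.6599268     1.06456224 -157.34239247] 484.74928217789767 484.74928217789767 259.86587537978687 187.75412006115528 [-0.20015882  0.          0.          0.          0.        ]
knob [([236.0, 177.0, 37.0, 64.0], 0.82), ([194.0, 186.0, 22.0, 30.0], 0.28)]
jig [([194.0, 168.0, 118.0, 132.0], 0.97)]
strap [([241.0, 214.0, 38.0, 22.0], 0.91), ([147.0, 181.0, 24.0, 26.0], 0.83)]
jig_tooth [([234.0, 178.0, 39.0, 63.0], 0.66), ([309.0, 214.0, 15.0, 15.0], 0.43)]
push_tab [([218.0, 176.0, 57.0, 99.0], 0.59)]
jig_jaw []
jig_latch [([236.0, 175.0, 40.0, 64.0], 0.76)]
top 2 [0.29751754 0.28058441 0.93716113] [-1.67556772e+02  5.98735957e-02 -9.00918784e+01] 431.18700471516786 431.18700471516786 253.9277557186995 201.03969874675573 [-0.15511444  0.          0.          0.          0.        ]
knob [([213.0, 205.0, 71.0, 13.0], 0.92)]
jig [([181.0, 186.0, 151.0, 57.0], 0.67)]
strap [([243.0, 103.0, 25.0, 33.0], 0.9), ([242.0, 198.0, 15.0, 34.0], 0.87), ([261.0, 289.0, 26.0, 35.0], 0.72)]
jig_tooth []
push_tab [([193.0, 202.0, 94.0, 23.0], 0.88)]
jig_jaw []
jig_latch [([213.0, 200.0, 75.0, 14.0], 0.96), ([185.0, 184.0, 149.0, 62.0], 0.35)]
```

```bash
python3 - <<'E'
import cv2
a=cv2.imread('pics/top0.png')[80:340,130:390]; cv2.imwrite('pics/top0c.png',cv2.resize(a,(780,780))[:600*780//780+180])
a=cv2.resize(cv2.imread('pics/top0.png')[160:270,160:360],(800,440),interpolation=cv2.INTER_CUBIC); cv2.imwrite('pics/top0j.png',a)
a=cv2.resize(cv2.imread('pics/scene0.png')[140:310,130:350],(770,595),interpolation=cv2.INTER_CUBIC); cv2.imwrite('pics/scene0j.png',a)
E
```

```text
(no output)
```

View pics/top0.png

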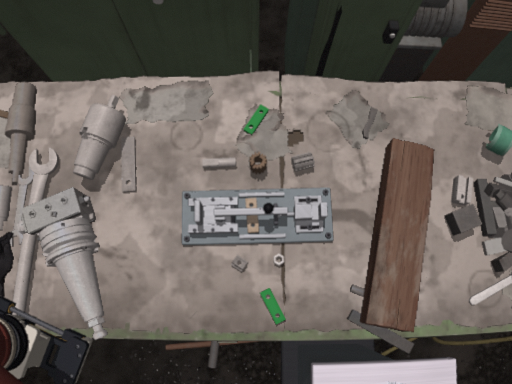

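View pics/scene0j.png

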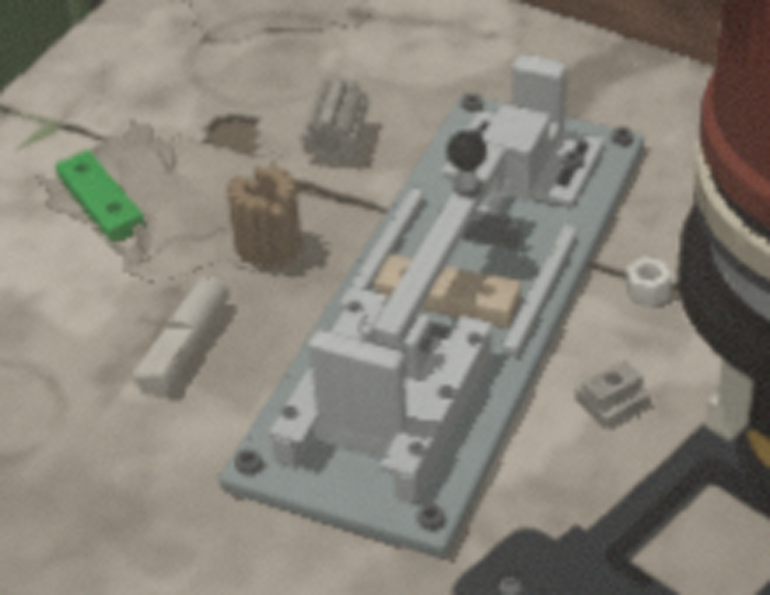

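View pics/top0j.png

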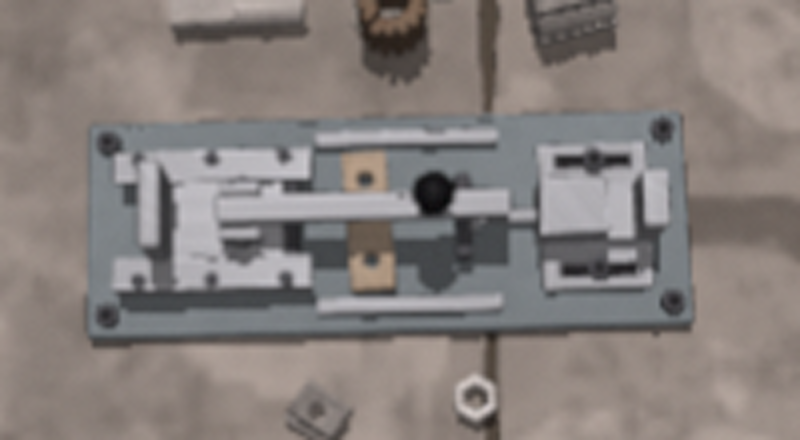

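```bash
cat >> h.py <<'E'
def ray(p,uv,z):
    uv=np.array(uv,float).reshape(-1,1,2)
    n=cv2.undistortPoints(uv,K(p),np.array(p['dist']))[:,0]
    d=np.c_[n,np.ones(len(n))]@R.from_euler('xyz',p['attitude'],degrees=True).as_matrix().T
    e=np.array(p['eye']); t=(np.asarray(z)-e[2])/d[:,2]; return e+d*t[:,None] if np.ndim(t) else e+d*t
E
python3 - <<'E'
from h import *
p=get_image('top')
o=lambda l:[(x/4+160,y/4+160) for x,y in l]
c=ray(p,o([(91,126),(682,114),(692,325),(90,334)]),.012)[:,:2]; print(c.round(4), [np.linalg.norm(c[i]-c[(i+1)%4]).round(4) for i in range(4)])
m=np.array([[-.15,.06],[.18,.06],[.18,-.06],[-.15,-.06]])
A=c-c.mean(0);B=m-m.mean(0); th=np.arctan2((B[:,0]*A[:,1]-B[:,1]*A[:,0]).sum(),(A*B).sum())
Rm=np.array([[np.cos(th),-np.sin(th)],[np.sin(th),np.cos(th)]]); t=c.mean(0)-Rm@m.mean(0)
print('jig',t,np.degrees(th))
j=lambda uv,z:(((ray(p,o(uv),z)[:,:2]-t)@Rm)*1000).round(1).tolist()
print('screws',j([(109,143),(662,128),(673,302),(107,316)],.014))
print('knob',j([(433,193)],.09), ray(p,o([(433,193)]),.09))
print('nose front/back edges',j([(540,180),(541,235),(606,180),(607,236)],.05))
print('backstop',j([(643,170),(645,222),(667,170)],.066))
print('tab top rear/front edges',j([(140,163),(142,245),(157,163),(160,245)],.083))
print('bar left/tip z.064',j([(218,208),(508,203)],.064))
print('strap',j([(343,153),(387,153),(350,291),(394,291)],.026))
E
```

```text
[[0.5236 0.4391]
 [0.5299 0.111 ]
 [0.4121 0.11  ]
 [0.4079 0.4359]] [np.float64(0.3281), np.float64(0.1178), np.float64(0.3259), np.float64(0.1158)]
jig [0.46813578 0.28900038] -89.06799492063146
screws [[-138.6, 47.6], [167.0, 50.6], [167.9, -46.4], [-138.4, -48.4]]
knob [[36.5, 0.9]] [[0.46959282 0.25247842 0.09      ]]
nose front/back edges [[94.5, 14.9], [93.9, -14.5], [129.4, 14.3], [128.6, -15.7]]
backstop [[146.7, 15.9], [146.4, -11.6], [159.3, 15.6]]
tab top rear/front edges [[-111.8, 20.5], [-110.3, -21.8], [-103.1, 20.3], [-101.2, -22.0]]
bar left/tip z.064 [[-73.7, 0.2], [76.1, 0.2]]
strap [[-9.3, 36.8], [14.5, 36.4], [-6.7, -38.6], [16.8, -39.1]]
```

Candidates: strap tan at top px (249,215) (green ones at (255,119),(274,306) are decoys); knob at px (268,208), the only black ball on the jig; the strap lies in the nest. The crop confirms it.

```bash
cat >> h.py <<'E'
def shift(target,yaw=None):
    s=read_state(); r=R.from_euler('xyz',s['eef_rot'],degrees=True)
    d=r.inv().apply(np.array(target)-s['position']); print('shift',d.round(4))
    if yaw is not None: print('turn',-np.radians((yaw-s['eef_rot'][2]+180)%360-180))
E
python3 - <<'E'
from h import *
import bench
print([n for n in dir(bench) if not n.startswith('_')])
print(globals().get('finger_overhang'))
shift([.4696,.2525,.20],180.93)
E
```

```text
['PlanningError', 'boxes_of', 'cut_out', 'finger_overhang', 'get_image', 'job_done', 'read_state']
0.017
shift [-0.3519 -0.2494  0.0356]
turn -0.37293219270826133
```

Call:
drive_tool --pt "60 -0.04 -0.028 0.004 -0.04" --pt "60 -0.088 -0.062 0.009 -0.09" --pt "60 -0.132 -0.094 0.013 -0.14" --pt "60 -0.176 -0.125 0.018 -0.19" --pt "60 -0.22 -0.156 0.022 -0.23" --pt "60 -0.264 -0.187 0.027 -0.28" --pt "60 -0.308 -0.218 0.031 -0.33" --pt "60 -0.335 -0.238 0.034 -0.36" --pt "60 -0.352 -0.249 0.0355 -0.373" --pt "60 -0.352 -0.249 0.0355 -0.373" --pt "60 -0.352 -0.249 0.0355 -0.373" --force 30

```text
time: 2.22
position: [0.4692, 0.2541, 0.2003]
eef_rot: [179.9, -0.0, -179.0]
force: [-0.3, -0.2, 0.3]
width: 0.0559
```

```bash
python3 - <<'E'
from h import *
s=read_state(); print({k:np.round(v,4).tolist() for k,v in s.items()})
p=get_image('wrist'); T=p['T_tool_cam']
print(p['eye'] if 'eye' in p else '', np.round(T,3).tolist(), p['fx'])
cv2.imwrite('pics/w1.png',p['color'][...,::-1])
print([(b['rect'],b['p']) for b in boxes_of('knob',p)[:3]])
E
```

```text
{'time': 2.225, 'qpos': [-27.0935, 27.27, -5.3938, 103.5042, 3.1725, 49.3579, 57.0551], 'dq': [-0.861, 0.0043, -0.4615, 0.0097, 0.0941, 0.1227, 0.2184], 'effort': [0.8068, -37.1732, -0.0572, -14.0239, 0.0315, 0.0778, -0.0007], 'position': [0.4692, 0.2541, 0.2003], 'eef_rot': [179.9394, -0.019, -178.9872], 'force': [-0.281, -0.1831, 0.272], 'moment': [0.0623, -0.0153, -0.0095], 'width': 0.0559}
 [[0.001, -0.962, -0.274, 0.077], [1.0, 0.001, -0.0, 0.001], [0.001, -0.274, 0.962, -0.149], [0.0, 0.0, 0.0, 1.0]] 346.3112630760934
[([209.1, 169.9, 175.1, 38.5], 0.96)]
```

View pics/w1.png

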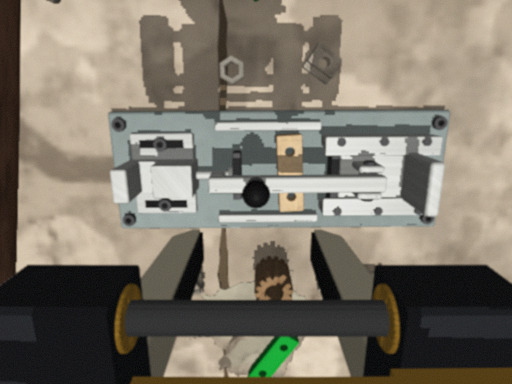

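```bash
cat >> h.py <<'E'
def wpose(p,s):
    r=R.from_euler('xyz',s['eef_rot'],degrees=True).as_matrix(); T=np.array(p['T_tool_cam'])
    q=dict(p); q['eye']=r@T[:3,3]+s['position']; q['attitude']=R.from_matrix(r@T[:3,:3]).as_euler('xyz',degrees=True); return q
J0=np.array([.46814,.2890]); Jth=np.radians(-89.07)
def tojig(w): 
    c,s=np.cos(Jth),np.sin(Jth); return ((np.asarray(w)[...,:2]-J0)@np.array([[c,-s],[s,c]])*1000).round(1)
E
python3 - <<'E'
from h import *
s=read_state(); p=wpose(get_image('wrist'),s)
cv2.imwrite('pics/w1j.png',cv2.resize(p['color'][95:240,105:255][...,::-1],None,fx=5,fy=4,interpolation=cv2.INTER_CUBIC)) if 0 else None
f=lambda n,uv,z:print(n,tojig(ray(p,uv,z)).tolist())
k=ray(p,[(256,193)],.09); print(k); f('knob',[(256,193)],.09)
f('nose',[(194,170),(194,203),(152,170),(152,204)],.05)
f('screws',[(118,124),(440,122),(428,217),(129,218)],.014)
# dark-blob centroid
g=p['color'].max(2)[170:215,235:280]; m=cv2.connectedComponentsWithStats((g<45).astype('u1'))
print([(m[2][i].tolist(),(m[3][i]+[235,170]).round(1)) for i in range(1,m[0])])
E
```

```text
[[0.46654716 0.25461784 0.09      ]]
knob [[34.4, -2.2]]
nose [[89.2, -11.6], [90.6, 18.9], [126.3, -11.5], [128.8, 20.0]]
screws [[166.5, -48.5], [-141.3, -51.6], [-143.1, 44.7], [165.2, 46.9]]
[([4, 0, 2, 4, 5], array([239.2, 171.6])), ([7, 9, 27, 28, 555], array([255.3, 193.3]))]
```

Call:
drive_tool --pt "60 0.001 0 0.025 0" --pt "60 0.001 0 0.055 0" --pt "60 0.001 0 0.08 0" --pt "60 0.001 0 0.096 0" --pt "60 0.001 0 0.104 0" --pt "60 0.001 0 0.106 0" --pt "60 0.001 0 0.106 0"

```text
time: 3.25
position: [0.4691, 0.2532, 0.0946]
eef_rot: [180.0, 0.0, -179.1]
force: [0.3, 0.4, 0.5]
width: 0.0557
```

```bash
python3 - <<'E'
from h import *
s=read_state();print(s['position'],s['force'],s['width'])
p=get_image('wrist'); a=p['color']; q=get_image('scene')['color'];q=cv2.resize(q[100:310,130:380],(620,512)); cv2.imwrite('pics/w2.png',cv2.resize(np.hstack([cv2.resize(a,(620,512)),q]),(800,330))[...,::-1])
E
```

```text
[0.46912133 0.25317087 0.09462747] [0.34808815 0.37141802 0.46365438] 0.05567753431366281
```

View pics/w2.png

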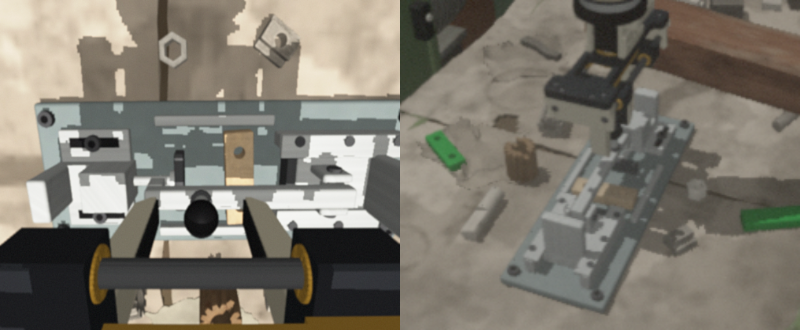

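Call:
drive_tool --pt "40 0 0 0 0" --pt "30 0 0 0 0" --pt "26 0 0 0 0" --pt "10 0 0 0 0" --pt "10 0 0 0 0" --pt "10 0 0 0 0" --force 30

```text
time: 4.1
position: [0.4689, 0.253, 0.0942]
eef_rot: [180.0, 0.0, -179.1]
force: [-0.3, 1.0, 0.1]
width: 0.0202
```

Call:
drive_tool --pt "10 0 0.001 -0.0022 0" --pt "10 0 0.0019 -0.0045 0" --pt "10 0 0.003 -0.0067 0" --pt "10 0 0.004 -0.0088 0" --pt "10 0 0.0052 -0.011 0" --pt "10 0 0.0063 -0.0131 0" --pt "10 0 0.0075 -0.0153 0" --pt "10 0 0.0088 -0.0173 0" --pt "10 0 0.0088 -0.0173 0"

```text
time: 5.22
position: [0.4687, 0.261, 0.1116]
eef_rot: [-179.9, -0.0, -179.1]
force: [0.9, -1.6, -3.3]
width: 0.0202
```

```bash
python3 - <<'E'
from h import *
s=read_state();print(s['position'],s['force'],s['width'])
q=get_image('scene')['color'];cv2.imwrite('pics/s3.png',cv2.resize(q[130:310,180:360],(600,600),interpolation=cv2.INTER_CUBIC)[...,::-1])
E
```

```text
[0.46865422 0.26098459 0.11164451] [ 0.86550739 -1.58445644 -3.26742652] 0.020193106151763576
```

View pics/s3.png

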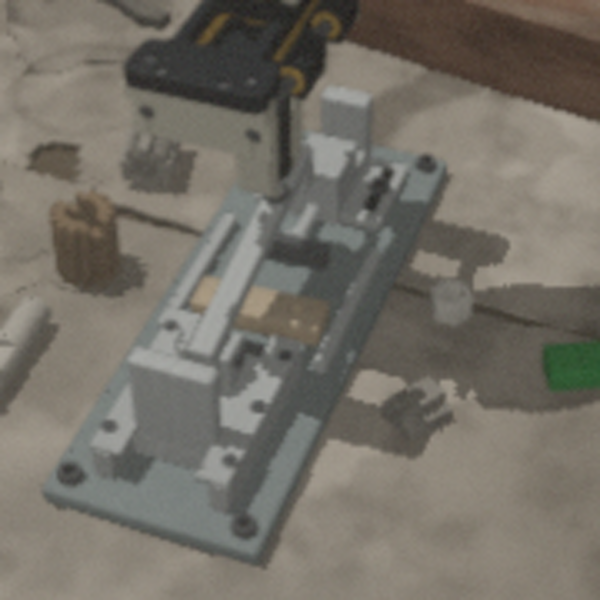

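Call:
drive_tool --pt "10 0 -0.0015 0 0" --pt "10 0 -0.0035 0 0" --pt "10 0 -0.0055 0 0" --pt "10 0 -0.0075 0 0" --pt "10 0 -0.0095 0 0" --pt "10 0 -0.0115 0 0" --pt "10 0 -0.0135 0 0" --pt "10 0 -0.0155 0 0" --pt "10 0 -0.0175 0 0" --pt "10 0 -0.0195 0 0" --pt "10 0 -0.0215 0 0" --pt "10 0 -0.0235 0 0"

```text
time: 6.78
position: [0.4692, 0.238, 0.1115]
eef_rot: [180.0, 0.0, -179.1]
force: [0.3, 1.3, -5.2]
width: 0.0206
```

Call:
drive_tool --pt "10 0 -0.002 0 0" --pt "10 0 -0.004 0 0" --pt "10 0 -0.006 0 0" --pt "10 0 -0.008 0 0" --pt "10 0 -0.01 0 0" --pt "10 0 -0.012 0 0" --pt "10 0 -0.014 0 0" --pt "10 0 -0.016 0 0" --pt "10 0 -0.018 0 0" --pt "10 0 -0.02 0 0" --pt "10 0 -0.022 0 0" --pt "10 0 -0.024 0 0"

```text
time: 8.28
position: [0.4697, 0.214, 0.1115]
eef_rot: [180.0, 0.0, -179.1]
force: [2.4, 2.0, -5.2]
width: 0.0205
```

Call:
drive_tool --pt "10 -0.0003 -0.002 0 0" --pt "10 -0.0005 -0.004 0 0" --pt "10 -0.0007 -0.006 0 0" --pt "10 -0.0007 -0.008 0 0" --pt "10 -0.0008 -0.01 0 0" --pt "10 -0.0008 -0.012 0 0" --pt "10 -0.0008 -0.014 0 0" --pt "10 -0.0008 -0.014 0 0"

```text
time: 9.28
position: [0.4701, 0.201, 0.1113]
eef_rot: [179.9, -0.0, -179.0]
force: [0.5, 5.2, -6.7]
width: 0.0203
```

```bash
python3 - <<'E'
from h import *
s=read_state();print(s['position'],s['force'],s['width'])
q=get_image('top')['color'];a=cv2.resize(q[165:260,175:345],(800,447),interpolation=cv2.INTER_CUBIC);cv2.imwrite('pics/t4.png',a[...,::-1])
w=get_image('wrist')['color'];cv2.imwrite('pics/w4.png',w[...,::-1])
E
```

```text
[0.47013171 0.20100003 0.11129565] [ 0.51026222  5.15134725 -6.6618029 ] 0.020324038028086813
```

View pics/w4.png

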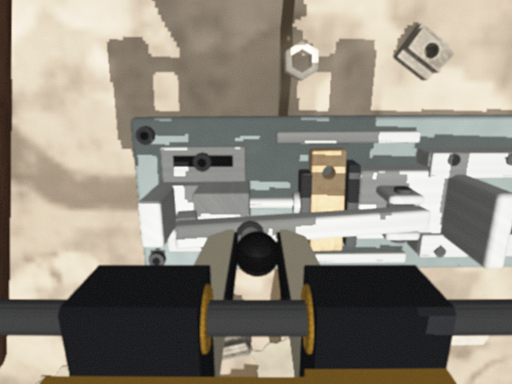

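Call:
drive_tool --pt "10 0 -0.001 0 0" --pt "10 0 -0.002 0 0" --pt "10 0 -0.003 0 0" --pt "10 0 -0.004 0 0" --pt "10 0 -0.005 0 0" --pt "10 0 -0.0055 0 0" --pt "10 0 -0.0055 0 0"

```text
time: 10.25
position: [0.4702, 0.1974, 0.1112]
eef_rot: [179.8, 0.0, -179.0]
force: [0.7, 7.5, -8.8]
width: 0.0203
```

Call:
drive_tool --pt "10 0 -0.001 0 0" --pt "10 0 -0.002 0 0" --pt "10 0 -0.0025 0 0" --pt "10 0 -0.0025 0 0"

```text
time: 10.75
position: [0.4703, 0.1955, 0.1112]
eef_rot: [179.7, 0.0, -178.9]
force: [-0.3, 8.6, -9.8]
width: 0.0204
```

Call:
drive_tool --pt "10 0 -0.001 0 0" --pt "10 0 -0.0015 0 0" --pt "10 0 -0.0015 0 0" --pt "10 0 -0.0021 0.001 0" --pt "10 0 -0.0027 0.002 0" --pt "10 0 -0.0033 0.003 0" --pt "10 0 -0.0038 0.004 0" --pt "10 0 -0.0043 0.005 0" --pt "10 0 -0.0043 0.005 0"

```text
time: 11.88
position: [0.4704, 0.1921, 0.1072]
eef_rot: [179.6, 0.1, -178.9]
force: [-1.0, 8.4, -3.2]
width: 0.0205
```

Call:
drive_tool --pt "10 0 -0.0004 0.001 0" --pt "10 0 -0.0009 0.002 0" --pt "10 0 -0.0009 0.002 0"

```text
time: 12.25
position: [0.4705, 0.191, 0.1053]
eef_rot: [179.7, 0.1, -178.9]
force: [-1.5, 8.4, -2.9]
width: 0.0201
```

```bash
python3 - <<'E'
from h import *
s=read_state();print(s['position'],s['force'],s['moment'],s['width'])
q=get_image('scene')['color'];q=cv2.resize(q[140:250,230:340],(600,600),interpolation=cv2.INTER_CUBIC);cv2.imwrite('pics/s5.png',q[...,::-1])
E
```

```text
[0.47047798 0.19104326 0.10532378] [-1.48819475  8.39123604 -2.89720836] [2.23645098 0.37189204 0.0113486 ] 0.02012964662631925
```

View pics/s5.png

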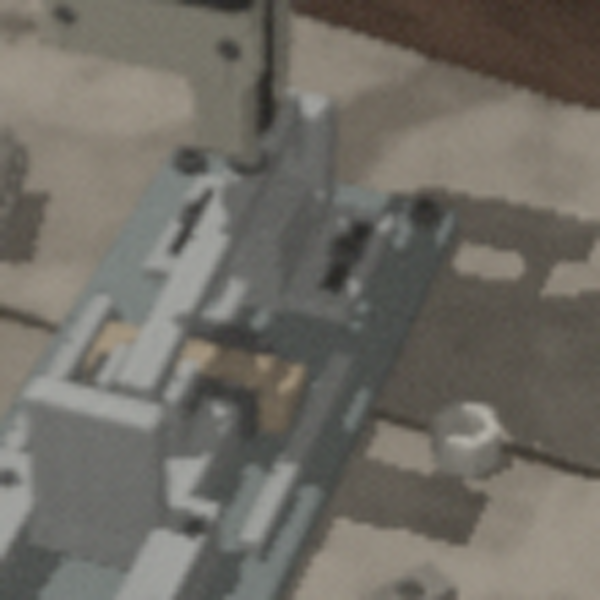

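Call:
drive_tool --pt "10 0 -0.0004 0.001 0" --pt "10 0 -0.0009 0.002 0" --pt "10 0 -0.0009 0.002 0"

```text
time: 12.68
position: [0.4705, 0.19, 0.1034]
eef_rot: [179.7, 0.1, -179.0]
force: [-1.5, 8.3, -0.8]
width: 0.0209
```

Call:
drive_tool --pt "10 0 -0.0004 0.001 0" --pt "10 0 -0.0008 0.002 0" --pt "10 0 -0.0008 0.002 0"

```text
time: 13.05
position: [0.4705, 0.1888, 0.1013]
eef_rot: [179.7, 0.1, -178.9]
force: [-1.7, 7.7, -1.5]
width: 0.0204
```

Call:
drive_tool --pt "10 0 -0.0005 0.001 0" --pt "10 0 -0.0009 0.002 0" --pt "10 0 -0.0013 0.003 0" --pt "10 0 -0.0017 0.004 0" --pt "10 0 -0.0017 0.004 0"

```text
time: 13.68
position: [0.4706, 0.1869, 0.0974]
eef_rot: [179.7, 0.1, -179.0]
force: [-1.3, 6.4, -1.4]
width: 0.0203
```

Call:
drive_tool --pt "10 0 -0.0005 0.001 0" --pt "10 0 -0.0009 0.002 0" --pt "10 0 -0.0013 0.003 0" --pt "10 0 -0.0013 0.003 0"

```text
time: 14.18
position: [0.4708, 0.1866, 0.0962]
eef_rot: [179.6, 0.1, -178.9]
force: [-4.3, 7.4, 11.0]
width: 0.0202
```

Call:
drive_tool --pt "10 0 0 -0.001 0" --pt "10 0 0 -0.002 0" --pt "10 0 0 -0.002 0"

```text
time: 14.55
position: [0.4706, 0.1867, 0.0966]
eef_rot: [179.6, 0.1, -178.9]
force: [-2.7, 8.7, -0.9]
width: 0.0207
```

```bash
python3 - <<'E'
from h import *
s=read_state();print(s['position'],s['force'],s['width'])
w=get_image('wrist');q=get_image('scene');t=get_image('top')
f=lambda a,w_,h_:cv2.resize(a,(w_,h_),interpolation=cv2.INTER_CUBIC)
a=np.hstack([f(w['color'][180:290,100:400],450,300)[:, :],f(q['color'][140:250,230:340],300,300)])
b=f(t['color'][170:250,200:340],750,300)
cv2.imwrite('pics/m6.png',np.vstack([a,b])[...,::-1])
E
```

```text
[0.47063199 0.18671265 0.09662256] [-2.68619954  8.69430196 -0.88877479] 0.02066411967339675
```

View pics/m6.png

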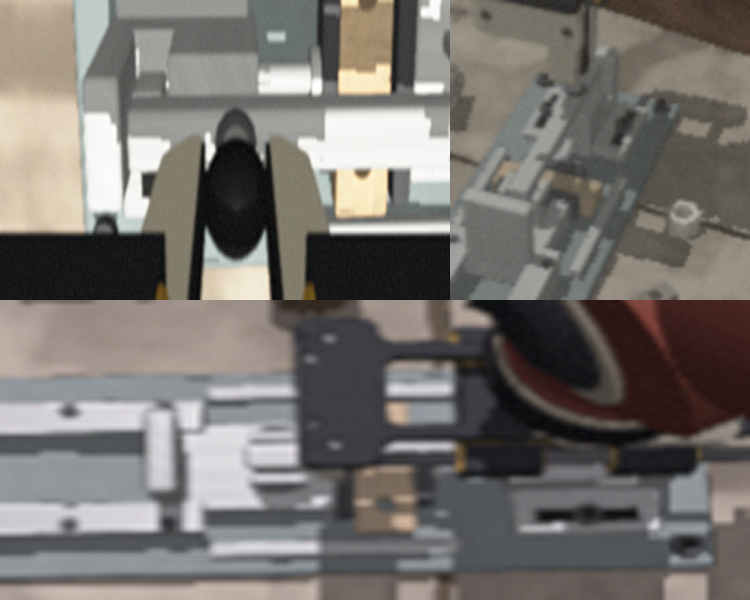

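Call:
drive_tool --pt "10 0 0.0005 0.0005 0" --pt "10 0 0.001 0.0005 0" --pt "10 0 0.0015 0.0005 0" --pt "10 0 0.002 0.0005 0" --pt "10 0 0.002 0.0005 0"

```text
time: 15.32
position: [0.4707, 0.1868, 0.0965]
eef_rot: [179.8, 0.1, -179.0]
force: [-1.5, 6.6, 3.6]
width: 0.0206
```

Call:
drive_tool --pt "10 0 0.0005 0 0" --pt "10 0 0.001 0 0" --pt "10 0 0.0015 0 0" --pt "10 0 0.002 0 0" --pt "10 0 0.002 0 0"

```text
time: 15.95
position: [0.4707, 0.1871, 0.0964]
eef_rot: [179.9, 0.0, -179.1]
force: [-3.0, 4.5, 7.6]
width: 0.0205
```

Call:
drive_tool --pt "10 0 0.0005 -0.0005 0" --pt "10 0 0.001 -0.0005 0" --pt "10 0 0.0015 -0.001 0" --pt "10 0 0.002 -0.001 0" --pt "10 0 0.0025 -0.001 0" --pt "10 0 0.003 -0.001 0" --pt "10 0 0.003 -0.001 0"

```text
time: 16.82
position: [0.4706, 0.1891, 0.0964]
eef_rot: [-180.0, -0.0, -179.1]
force: [-3.2, 3.4, 6.6]
width: 0.0201
```

Call:
drive_tool --pt "10 0 0.0005 0 0" --pt "10 0 0.001 0 0" --pt "10 0 0.0015 0 0" --pt "10 0 0.0015 0 0"

```text
time: 17.32
position: [0.4706, 0.1891, 0.0964]
eef_rot: [-179.9, -0.0, -179.1]
force: [-3.3, 0.4, 7.1]
width: 0.0204
```

```bash
python3 - <<'E'
from h import *
w=get_image('wrist')
cv2.imwrite('pics/w7.png',cv2.resize(w['color'][170:290,90:390],(800,320),interpolation=cv2.INTER_CUBIC)[...,::-1])
E
```

```text
(no output)
```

View pics/w7.png

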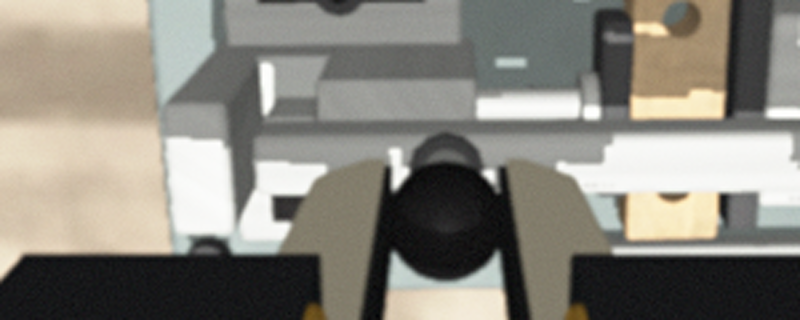

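Call:
drive_tool --pt "10 0 0 -0.0005 0" --pt "20 0 0 -0.0005 0" --pt "25 0 0 -0.0005 0" --pt "30 0 0 -0.0005 0" --pt "45 0 0 -0.0005 0" --pt "50 0 0 -0.0005 0" --pt "50 0 0 -0.0005 0"

```text
time: 18.25
position: [0.4707, 0.1906, 0.0964]
eef_rot: [-180.0, -0.0, -179.1]
force: [-0.4, -0.1, 0.3]
width: 0.0461
```

Call:
drive_tool --pt "50 0 0 -0.005 0" --pt "50 0 0 -0.02 0" --pt "50 0 0 -0.05 0" --pt "50 0 0 -0.08 0" --pt "50 0 0 -0.1 0" --pt "50 0 0 -0.11 0" --pt "50 0 0 -0.11 0"

```text
time: 19.12
position: [0.4709, 0.1908, 0.2073]
eef_rot: [180.0, 0.1, -179.1]
force: [0.4, 0.6, -0.5]
width: 0.0466
```

```bash
python3 - <<'E'
from h import *
s=read_state();print(s['time'],s['position'],s['force'])
raw=get_image('wrist');w=wpose(raw,s)
g=raw['color'].max(2)[150:230,220:290];m=cv2.connectedComponentsWithStats((g<45).astype('u1'))
for i in range(1,m[0]):
  if m[2][i][4]>200:
    uv=m[3][i]+[220,150]; print(m[2][i],uv,'knob jig',tojig(ray(w,[uv],.09)))
cv2.imwrite('pics/w8.png',cv2.resize(raw['color'][80:240,90:410],(800,400),interpolation=cv2.INTER_CUBIC)[...,::-1])
E
```

```text
19.125 [0.47094577 0.19083031 0.20729647] [ 0.40344819  0.64938091 -0.4775218 ]
[ 22  26  26  27 535] [254.16635514 190.08971963] knob jig [[99.5 -1.4]]
```

View pics/w8.png

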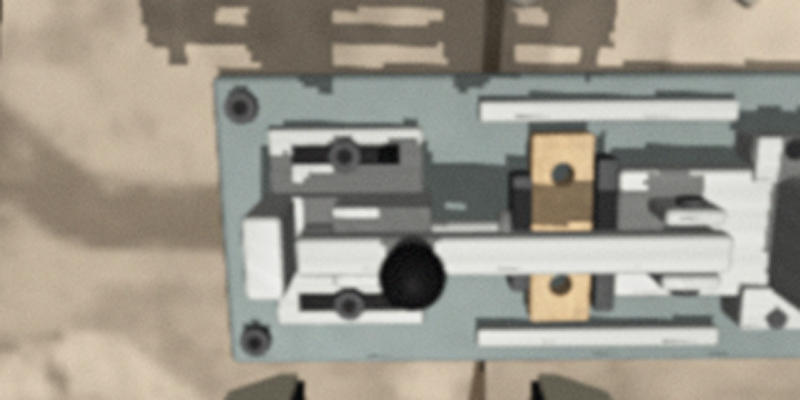

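```bash
python3 -c "
from bench import *
print(job_done())"
```

```text
the job is handed in; nothing more can be done
None
```

The strap is clamped and the job is handed in, with the arm clear and about 19 s of the 56 s used. I pinched the knob, lifted the tooth over the nose and pushed the slide about 66 mm. I then lowered the tooth into the notch, eased the slide back until the nose carried the spring, let go and withdrew.

**Latched and holding:**
- Easing back, the tool stopped moving while its push fell from 3.4 N to 0.4 N, so the tooth was bearing on the back of the nose.
- After release the wrist camera put the knob 65.1 mm forward of its start, against about 64 mm from the arm. That is at the edge of the notch range I had estimated from the pictures, which is only good to a few millimetres.
- In the last wrist picture the bar looks level, its tip is just in front of the backstop, and the strap lies in its nest between jaw and pad.

**Forces:** The readings I saw stayed at about 11 N or less on any axis. The highest was a brief 11 N upward as the bar reached its stop, and I backed off from it. I took readings only at the end of each move, and the tooth's own load was not measured.

**What disagreed or was not checked:**
- The bar reached its stop with the tool about 2 mm higher than where I gripped the knob, so the knob probably slipped slightly in the fingers.
- The top and wrist cameras differed by 2 to 5 mm on positions.
- I took no final picture of all the loose items; nothing indicated that any had been touched.

I viewed 10 pictures, which is the full budget.

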